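# Hold a spring clip gaping around the edge of a chart card

## Robot

A 6-joint arm with a two-finger parallel gripper is mounted at the origin on the work surface. World frame = base frame: x ahead of the robot, y to its left, z up, the work surface at z = 0. Lengths are in m, angles in rad, forces in N, time in s.
With the tool pointing down it reaches from about 0.25 to 0.725 m from the base axis. Payload 4 kg.
Tool frame: the origin (TCP) lies where the fingers leave the gripper's body, on its centre line; the fingertips stand 73 mm ahead of it and the grasp point (between the pads) lies 54 mm ahead of it; x points along the fingers, z is the direction in which the jaws open and shut, and the axes are right-handed (so a half turn about x gives the same grasp; the last joint's range is limited). The gripper opens to 85 mm and grips with 20 to 120 N. Pads are 22 mm wide; open, the fingers measure 114 mm over their backs; the gripper's body (76 mm by 85 mm) begins 54 mm behind the grasp point. The pads swing forward as they close: fully open they stand 13 mm farther back than shut.
Start: joints at [-1.132, 0.241, 0.005, 1.335, 0, 1.571], TCP at [0.212, -0.453, 0.304] pointing down, gripper open.
Joint ranges: [-2.72, 2.72], [-1.05, 1.87], [-1.09, 1.28], [-1.99, 2.15], [-1.42, 1.44], [-3.14, 3.14]. Speed limits (rad/s): [2.79, 2.79, 3.14, 3.14, 3.14, 3.14].

## Interface

Orientations are given as a unit quaternion [w, x, y, z].
In Python, from cell import ctrl gives the robot as it stands. The module is installed in compiled form; this text tells all that it offers.
- The arm moves only by the tool jog_arm, never from a script. Its argument "motion" is a list of rows, each a list of 3 entries, a list of its own where there are three numbers: the shift along the tool's x, y, z in mm, then the turn, a rotation vector about the tool's x, y, z in rad, then the closure, from 0 (fully open) to 1 (shut). In form: [[[tx, ty, tz], [rx, ry, rz], fingers], ...]. A call has 1 to 8 rows; each row is the pose to reach, as a shift and turn from the pose commanded when the call began, along the tool's axes at that moment; what a row does not reach only later rows make up. A row lasts 1/10 s, in which the tool goes at most 50 mm and 8.59 degrees, less where a joint would pass 70% of its speed; a pose out of reach is approached as far as the arm can. A call with a gripper value outside its range is refused whole. The fingers move at their own pace and stop on an object; "newtons" is the grip in N (left out, the last holds). Time passes only in rows, so rows that repeat a pose let the fingers close. It gives the time, the measured TCP pose, the force and the opening at its end, in the units of the state.
- ctrl.read_state(): the state, without advancing time (a new reading comes with each control period).
- ctrl.camera(name): name is "scene" or "top"; returns (picture, depth): 400x640x3 uint8, red, green, blue; 400x640 float32, m along the optical axis (not along the pixel's ray), 0 where there is no reading.
- ctrl.camera_info(name): a dict with "vfov" (degrees; the focal length in pixels is half the picture's height over the tangent of half this angle, whatever the lens; pixels are square), "cx", "cy" (the principal point, pixels), "world_to_cam" (4x4, takes a point from world to camera coordinates). Camera axes: x right, y down, z forward; pixel columns grow to the right and rows downward; lengths in m; the calibration is good to about 2 mm. A picture is of the moment at which its call begins. camera_info takes no time and is no camera call.
- ctrl.close_job(): hands the job in, once; it reports no verdict.
The state is a dict: "time": time; "joint_pos": joint angles; "qvel": joint speeds; "joint_efforts": joint torques, N m; "eef_pos": TCP position; "eef_rot": TCP orientation; "ft_force": force on the tool from outside, world axes, zero at the start; "ft_torque": the same for the moment, N m; "grip_width": finger opening in m.
Only numpy, scipy, OpenCV 4.12 (cv2) and the standard library are available. Lean on these libraries where they do the work, as an engineer would, in place of code of your own. Each camera call takes 0.05 s, during which the arm holds its last target. There are 200 camera calls.

## Task

Pick up the big spring clip from the bench by its two tails, squeeze it open clear of the cards, and bring the gaping jaws around the near vertical edge (the one facing the robot) of the taller chart card, about half-way up, with the tips about 2 cm in past the edge, one jaw on each side and neither touching the card. Finish there while still holding: keep the clip in the gripper, level and squeezed open, so that a colleague can slip a note in beside the card. Do not shift the cards or disturb the ampoules and other things on the bench.

Things in the scene. Friction and masses are not known exactly. Their poses are not given: they have to be found in the camera images.
- clip_grip (a point): Big steel spring clip lying on its side, 90 mm long, 44 mm high, about 65 g: two levers on an upright pin, like a clothes peg; jaws to its +x, tails to -x, z up. This point: where to grip, on its mid-line between the tails, 22 mm above its underside, 34 mm behind the pin; one finger outside each tail, closing along y. Both levers turn equally, so this frame stays on the mid-line.
- clip_l (a joint): opening of each lever of the big clip: 0 shut, 0.30 rad fully open (a hard stop). Tails shut: 52 mm over their outer ends, which lie 40 mm behind the pin. Squeezed to the stop: outer faces parallel, 26 mm over all, 6 to 46 mm behind the pin. The spring needs about 5 N on each tail to begin, 11 N at the stop; let go, the jaws snap shut.
- clip_tip_l (a point): tip of the big clip's left (+y) jaw, on its inner face, half-way up the clip, 44 mm ahead of the pin (78 mm ahead of clip_grip shut, 76 mm fully open); the clip's real end is 1 mm farther. The jaw tips are 5 mm thick and 44 mm high; the two are 2 mm apart shut, 28 mm apart fully open.
- clip_tip_r (a point): the same point on the right (-y) jaw
- card_edge (a point): Point on the near vertical edge (facing the robot) of the taller chart card, 100 mm above the bench, mid-thickness. The card is a stiff white board 120 mm long, 4 mm thick, upright in a grey foot 80 x 60 x 16 mm that begins 20 mm inside the edge; top 190 mm above the bench; stands loose, 0.7 kg. x runs along the board, in from the edge; y is square to its faces; z up.
- tall_card: the same taller card with its foot; origin under the middle of the foot, 60 mm along x from the edge, axes as for card_edge
- short_card: the shorter card, the same but only 110 mm tall; bystander, origin under the middle of its foot
- ampoule_a: upright amber glass ampoule, 19 mm across, 62 mm tall; bystander; origin under its middle on the bench
- ampoule_b: a second, identical ampoule; bystander; origin under its middle on the bench
- wash_bottle: white plastic wash bottle with a thin spout, 76 mm across, 225 mm tall; bystander; origin under its middle on the bench
- jar: low white plastic jar, 64 mm across, 60 mm tall; bystander; origin under its middle on the bench
- syringe: clear syringe without needle lying flat, about 130 mm long, 26 mm across its flange; bystander; origin under its middle on the bench
- small_clip: small steel clip lying on the bench, about 45 mm long and 20 mm high: NOT the clip to use; bystander; origin under its middle on the bench
Mind the look-alikes: they are no part of the job. Leave any purple, red or yellow look-alike of the part that bears clip_grip alone.

How it is judged:
By the outcome, as a careful person would: the job done as asked, in the order asked, and still so for the second after the job is handed in, while the arm keeps its last pose, push and grip.
It also fails if it takes over 38 s, if anything falls off the work surface, if the arm or the gripper's body presses on something with over 40 N, if the wrist force passes 120 N, or if a joint passes its speed limit or range.

## Working session

There is one attempt and no reset: what is moved stays moved. The work goes in short steps, Python scripts to look and compute and a tool call to move; the robot and the scene stay as the last step left them, time stands still between calls to the robot, and variables do not carry over. Pictures are saved under pics/ and viewed, about 8 in all and at most 12, crops included, and the job is handed in when it is done.

Besides the shell and the picture viewer there is one more tool, called after ">>>" as name([rows], argument=value, ...), one row to a line, values as JSON. jog_arm: Moves the arm, as the interface text tells. Its arguments: {"type":"object","properties":{"motion":{"type":"array"},"newtons":{"type":"number"}},"required":["motion"]}

```bash
mkdir -p pics; cat > h.py <<'E'
import numpy as np, cv2
from cell import ctrl
def grab(n):
    im,d=ctrl.camera(n); return im.copy(),d.copy(),ctrl.camera_info(n)
def world(d,info):
    f=d.shape[0]/2/np.tan(np.radians(info['vfov'])/2)
    v,u=np.mgrid[:d.shape[0],:d.shape[1]]
    P=np.stack([(u-info['cx'])/f*d,(v-info['cy'])/f*d,d,np.ones_like(d)],-1)
    W=P@np.linalg.inv(np.array(info['world_to_cam'])).T
    W=W[...,:3]; W[d==0]=np.nan; return W
def save(n,im): cv2.imwrite('pics/'+n,im[...,::-1])
E
python3 - <<'E'
from h import *
for n in('scene','top'):
    im,d,i=grab(n); save(n+'0.png',im); W=world(d,i); np.save(n+'0.npy',W)
    print(n,i, np.nanmedian(W[...,2]))
print(ctrl.read_state())
E
```

```text
scene {'vfov': 52.416746550739504, 'cx': 317.4565106653337, 'cy': 199.45311023577116, 'world_to_cam': array([[-0.86666839,  0.49872348, -0.0126802 ,  0.48126303],
       [ 0.33512593,  0.56316827, -0.75533576, -0.12921374],
       [-0.36956259, -0.65887509, -0.65521531,  1.25613203],
       [ 0.        ,  0.        ,  0.        ,  1.        ]])} -0.0012778688754415124
top {'vfov': 47.01553095235725, 'cx': 320.63811067804295, 'cy': 194.3104300512312, 'world_to_cam': array([[ 0.0121459 , -0.99981335, -0.01502462,  0.01988758],
       [-0.99255162, -0.01023344, -0.12139423,  0.57780928],
       [ 0.12121782,  0.01638716, -0.99249066,  1.38100318],
       [ 0.        ,  0.        ,  0.        ,  1.        ]])} -0.0014374528016549704
{'time': 0.1, 'joint_pos': array([-1.13202384e+00,  2.41343398e-01,  3.85601386e-03,  1.33519741e+00,
        2.18837266e-05,  1.57078972e+00]), 'qvel': array([ 0.00050019, -0.00041972,  0.00203717, -0.00142336,  0.00216121,
       -0.00161925]), 'joint_efforts': array([-1.90678560e-05, -3.73136866e+01,  2.53011131e+01,  1.08382880e-02,
       -5.16806540e-05, -1.78364022e-06]), 'eef_pos': array([ 0.21223656, -0.45224633,  0.30309785]), 'eef_rot': array([ 0.5962725 ,  0.37956274,  0.59739129, -0.37883357]), 'ft_force': array([ 0.4663286 , -0.32651392, -0.47340775]), 'ft_torque': array([ 0.01305635, -0.01199159, -0.02662281]), 'grip_width': 0.08527122871951964}
```

View pics/scene0.png

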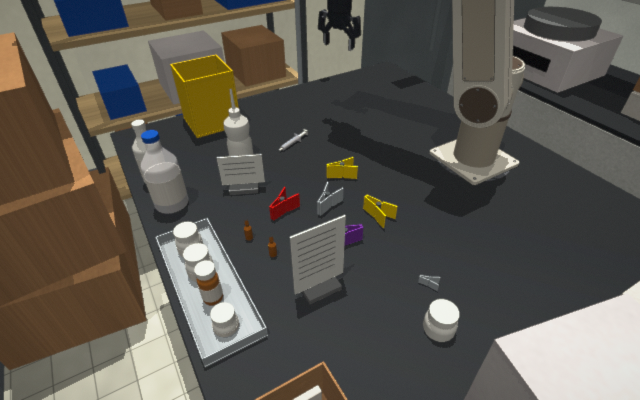

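View pics/top0.png

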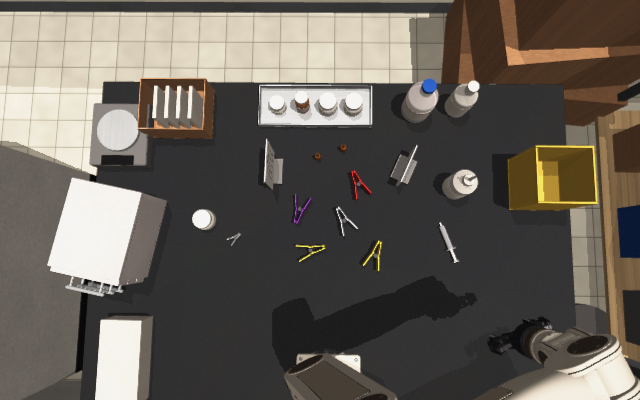

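The steel clip is at about (345,220) in top, (330,198) in scene. The tall card is at about (270,165) in top, left of centre. The look-alikes in purple, red and yellow stand around the clip. Next I'll measure from a crop.

```bash
python3 - <<'E'
from h import *
im=cv2.imread('pics/top0.png'); W=np.load('top0.npy')
c=cv2.resize(im[135:275,250:430],None,fx=4.4,fy=4.2,interpolation=cv2.INTER_CUBIC)
im2=cv2.resize(im[130:280,250:430],None,fx=4,fy=4,interpolation=cv2.INTER_CUBIC); cv2.imwrite('pics/crop1.png',im2)
# fuse both cams
for n in('top','scene'):
    im=cv2.imread(f'pics/{n}0.png').astype(int); W=np.load(n+'0.npy')
    sat=im.max(-1)-im.min(-1)
    sl=(slice(195,242),slice(328,362)) if n=='top' else (slice(178,217),slice(312,348))
    w=W[sl]; m=(w[...,2]>.012)&(w[...,2]<.06)&(sat[sl]<40)
    p=w[m]; print(n,len(p),p.mean(0),np.percentile(p[:,2],[5,50,95,99]))
    np.save(f'clip_{n}.npy',p)
    m=(W[...,2]>.06)&(W[...,2]<.25)&(W[...,0]>.4)&(W[...,0]<.9)&(W[...,1]>0.)&(W[...,1]<.3)
    p=W[m]; print('card',n,len(p),p.min(0),p.max(0))
    for lo in (.03,.06,.09,.12,.15,.175,.185):
        q=p[(p[:,2]>lo)&(p[:,2]<lo+.03)]
        if len(q)<8: continue
        xy=q[:,:2]; vx,vy,x0,y0=cv2.fitLine(xy.astype(np.float32),cv2.DIST_HUBER,0,.01,.01).ravel()
        t=(xy-[x0,y0])@[vx,vy]; r=(xy-[x0,y0])@[-vy,vx]
        a=np.percentile(t,[0,1,99,100]); print(lo,len(q),'ang',np.degrees(np.arctan2(vy,vx)),'ends',[x0+a[0]*vx,y0+a[0]*vy],[x0+a[3]*vx,y0+a[3]*vy],a,r.std())
E
```

```text
top 129 [ 0.49889796 -0.04585689  0.0378379 ] [0.01751922 0.04107204 0.04698913 0.04826575]
card top 688 [5.93269272e-01 2.25822410e-04 6.01565807e-02] [0.89015614 0.18145994 0.19518833]
0.06 286 ang -38.00325 ends [np.float64(0.6213542734984363), np.float64(0.21390378730470982)] [np.float64(0.8903851860355348), np.float64(0.0036892194801037975)] [-0.24979704 -0.24321044  0.08777286  0.09162321] 0.02462414057848198
0.09 201 ang -22.214073 ends [np.float64(0.6004435605875507), np.float64(0.1962593256399564)] [np.float64(0.8821132590079285), np.float64(0.08123132864685292)] [-0.22124715 -0.21876139  0.08192247  0.08300482] 0.010949542922346659
0.12 54 ang -1.0569353 ends [np.float64(0.5933511209544519), np.float64(0.17825966712417138)] [np.float64(0.7096935089086551), np.float64(0.17611325525641952)] [-0.05376318 -0.0526958   0.0617342   0.062599  ] 0.00039222784679707087
0.15 66 ang -0.9337417 ends [np.float64(0.5934265619132035), np.float64(0.1781572667048664)] [np.float64(0.7119275537400103), np.float64(0.17622590070530442)] [-0.07449945 -0.07440366  0.04226433  0.04401728] 0.000435
[... 1362 characters left out ...]
805734
0.15 586 ang -0.83626753 ends [np.float64(0.594430141022116), np.float64(0.183814772331187)] [np.float64(0.7157977265489596), np.float64(0.18204321105670693)] [-0.07162977 -0.06851669  0.04895518  0.04975074] 0.0008666821527223326
0.175 368 ang -1.0139021 ends [np.float64(0.5953922465860142), np.float64(0.183789927989598)] [np.float64(0.7156080033445401), np.float64(0.1816623763194683)] [-0.05821285 -0.0572921   0.061386    0.06202173] 0.0012715567299829253
0.185 166 ang -1.2562412 ends [np.float64(0.5962786013718051), np.float64(0.18369671312349123)] [np.float64(0.7149284181509798), np.float64(0.18109483418704422)] [-0.05623858 -0.05488282  0.06179228  0.06243975] 0.00151760796804583
```

View pics/crop1.png

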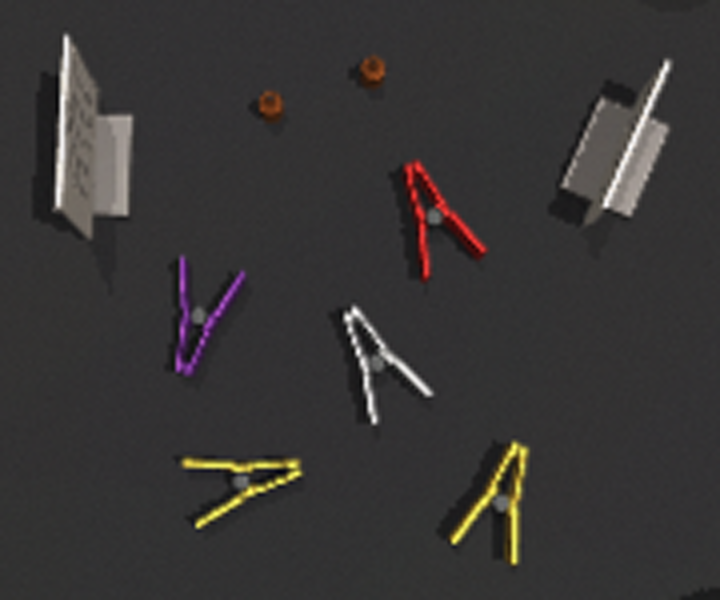

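The crop shows the silver clip with jaw tips at about (350,312), pin at (377,362) and tails at (375,420) and (430,392), so its yaw is about 30°. The card edge is near (0.594, 0.181), yaw about -1°. Next I'll fit the clip pose and work out the move.

```bash
cat >> h.py <<'E'
from scipy.spatial import cKDTree
from scipy.optimize import minimize
from scipy.spatial.transform import Rotation as R
def ray_plane(us,vs,info,z):
    f=200/np.tan(np.radians(info['vfov'])/2); M=np.linalg.inv(np.array(info['world_to_cam']))
    D=np.stack([(us-info['cx'])/f,(vs-info['cy'])/f,np.ones(len(us))],-1)@M[:3,:3].T; o=M[:3,3]
    return o+D*((z-o[2])/D[:,2])[:,None]
def plan(goal_p,yaw,flip=False):
    """tool move (mm, rotvec) from present pose; tool x down, tool z = +-clip y"""
    s=ctrl.read_state(); q=s['eef_rot']; Rc=R.from_quat([q[1],q[2],q[3],q[0]])
    x=np.array([0,0,-1.]); z=np.array([-np.sin(yaw),np.cos(yaw),0])*(-1 if flip else 1)
    Rg=R.from_matrix(np.stack([x,np.cross(z,x),z],1))
    return Rc.inv().apply(goal_p-s['eef_pos'])*1e3,(Rc.inv()*Rg).as_rotvec()
E
python3 - <<'E'
from h import *
info=ctrl.camera_info('top'); im=cv2.imread('pics/top0.png').astype(int)
L=np.array([[45,3.5],[0,10.5],[-2.6,11.8],[-40.8,23.6]])/1e3
S=np.concatenate([a+(b-a)*np.linspace(0,1,25)[:,None] for a,b in zip(L[:-1],L[1:])])
S=np.concatenate([S,S*[1,-1]])
def fit(P):
    t=cKDTree(P)
    def c(p):
        T=R.from_euler('z',p[2]).as_matrix()[:2,:2]; Q=S@T.T+p[:2]
        h=lambda d:np.mean(np.minimum(d,.01)**2)
        return 1e4*(h(t.query(Q)[0])+h(cKDTree(Q).query(P)[0]))
    return min((minimize(c,[*(P.mean(0)),a],method='Nelder-Mead',options=dict(initial_simplex=[[*P.mean(0),a]]+[list(np.array([*P.mean(0),a])+d) for d in np.diag([.01,.01,.15])],maxiter=600)) for a in(.3,.5,.7)),key=lambda r:r.fun)
sub=im[200:240,330:362]; sat=sub.max(-1)-sub.min(-1)
v,u=np.nonzero((sub.min(-1)>120)&(sat<40)); P=ray_plane(u+330.,v+200.,info,.043)[:,:2]
r=fit(P); print('top rgb',len(P),r.x,r.fun)
for n in('top','scene'):
    p=np.load(f'clip_{n}.npy'); p=p[p[:,2]>(.036 if n=='top' else .034)][:,:2]; r2=fit(p); print(n,len(p),r2.x,r2.fun)
x,y,a=r.x; g=np.array([x-.034*np.cos(a),y-.034*np.sin(a),0])
print('grip',g)
for fl in(0,1): print(plan(g+[0,0,.160],a,fl),plan(g+[0,0,.078],a,fl))
E
```

```text
top rgb 90 [ 0.49782061 -0.04560632  0.49968918] 0.044739549271288315
top 96 [ 0.49641126 -0.04561846  0.50109287] 0.12761544822144186
scene 155 [ 0.49901435 -0.04197098  0.49499633] 0.12095031255271434
grip [ 0.46797774 -0.06189752  0.        ]
(array([ 143.56844912,  397.34559224, -244.45311087]), array([ 3.08068120e+00, -1.22345264e-04,  2.90785825e-03])) (array([ 225.56830289,  397.34379675, -244.29825654]), array([ 3.08068120e+00, -1.22345264e-04,  2.90785825e-03]))
(array([ 143.56844912,  397.34559224, -244.45311087]), array([-6.09100880e-02, -1.88721787e-03, -7.94028283e-05])) (array([ 225.56830289,  397.34379675, -244.29825654]), array([-6.09100880e-02, -1.88721787e-03, -7.94028283e-05]))
```

>>> jog_arm([
  [[40,50,-30],[-0.02,0,0],0],
  [[60,98,-60],[-0.04,0,0],0],
  [[80,140,-86],[-0.061,0,0],0],
  [[100,180,-110],[-0.061,0,0],0],
  [[110,220,-135],[-0.061,0,0],0],
  [[120,260,-160],[-0.061,0,0],0],
  [[130,300,-185],[-0.061,0,0],0],
  [[135,340,-210],[-0.061,0,0],0],
])

```text
time: 0.9
eef_pos: [0.4173, -0.1376, 0.1718]
eef_rot: [0.608, 0.361, 0.609, -0.361]
ft_force: [0.0, -0.7, 0.4]
grip_width: 0.0854
```

```bash
python3 - <<'E'
from h import *
g=np.array([.468,-.061,0])
print(ctrl.read_state()['time'],plan(g+[0,0,.160],.5,1),plan(g+[0,0,.078],.5,1))
E
```

```text
0.9 (array([ 11.71150819,  81.20507876, -42.89185883]), array([-0.00042156, -0.00085421,  0.00101672])) (array([ 93.71143589,  81.28846494, -42.8218316 ]), array([-0.00042156, -0.00085421,  0.00101672]))
```

>>> jog_arm([
  [[5,40,-20],[0,0,0],0],
  [[9,57,-31],[0,0,0],0],
  [[9,57,-31],[0,0,0],0],
  [[9,57,-31],[0,0,0],0],
  [[9,57,-31],[0,0,0],0],
])

```text
time: 1.4
eef_pos: [0.4517, -0.0857, 0.1637]
eef_rot: [0.608, 0.361, 0.608, -0.361]
ft_force: [0.1, -0.3, 0.2]
grip_width: 0.0856
```

```bash
python3 - <<'E'
from h import *
g=np.array([.468,-.061,0]); s=ctrl.read_state()
print(s['time'],s['eef_pos'],plan(g+[0,0,.160],.5,1),plan(g+[0,0,.078],.5,1))
im,d,i=grab('scene'); save('s1.png',cv2.resize(im[120:260,250:430],None,fx=4,fy=4,interpolation=cv2.INTER_CUBIC))
E
```

```text
1.4 [ 0.45168519 -0.08568901  0.16365855] (array([  3.64097383,  26.13730106, -13.88128268]), array([-0.00141752, -0.00018702,  0.00077142])) (array([ 85.640948  ,  26.20056873, -13.86599149]), array([-0.00141752, -0.00018702,  0.00077142]))
```

View pics/s1.png

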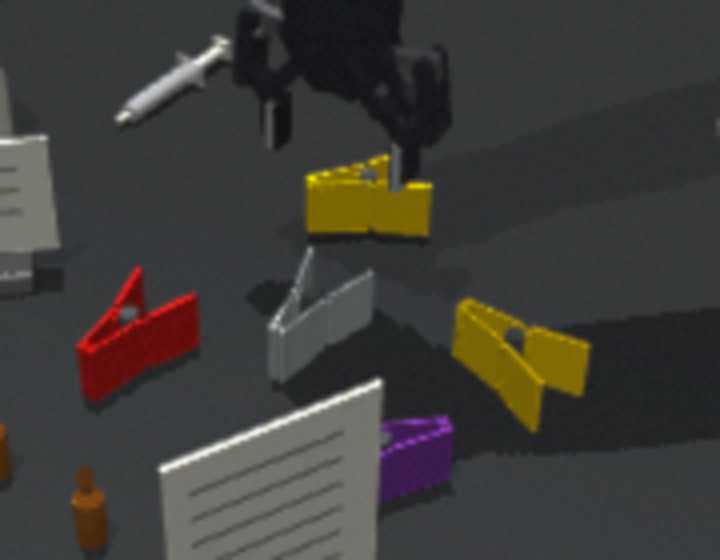

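Picture 4: the open gripper hangs behind the clip tails (clip at about (320,320)) and nothing has been disturbed. I'll move the rest of the way over the grip point.

>>> jog_arm([
  [[3,26,-14],[0,0,0],0],
  [[3,26,-14],[0,0,0],0],
  [[3,26,-14],[0,0,0],0],
])

```text
time: 1.75
eef_pos: [0.4681, -0.061, 0.1608]
eef_rot: [0.608, 0.361, 0.608, -0.361]
ft_force: [0.3, 0.4, -0.2]
grip_width: 0.0857
```

```bash
python3 - <<'E'
from h import *
g=np.array([.468,-.061,0]); s=ctrl.read_state()
print(s['time'],s['eef_pos'],plan(g+[0,0,.160],.5,1),plan(g+[0,0,.078],.5,1))
im,d,i=grab('scene'); save('s2.png',cv2.resize(im[120:240,270:420],None,fx=5,fy=5,interpolation=cv2.INTER_CUBIC))
W=world(d,i); im2,d2,i2=grab('top'); save('t2.png',im2)
# fingertip points from scene: dark points hovering near clip
m=(np.linalg.norm(W[...,:2]-g[:2],axis=-1)<.08)&(W[...,2]>.06)&(W[...,2]<.12)
p=W[m]; print(len(p)); 
for lo in(.06,.07,.08,.09,.1,.11):
    q=p[(p[:,2]>lo)&(p[:,2]<lo+.01)]; print(lo,len(q), q.min(0) if len(q) else '', q.max(0) if len(q) else '')
E
```

```text
1.75 [ 0.46813155 -0.06096327  0.16083009] (array([ 0.83013165, -0.13276737, -0.03088946]), array([-0.00103464,  0.00023362,  0.00038346])) (array([ 8.28301234e+01, -1.01333853e-01, -5.00626069e-02]), array([-0.00103464,  0.00023362,  0.00038346]))
80
0.06 0  
0.07 0  
0.08 0  
0.09 1 [ 0.48223642 -0.10551273  0.09979799] [ 0.48223642 -0.10551273  0.09979799]
0.1 34 [ 0.44071154 -0.10576378  0.10112009] [ 0.50198425 -0.00986714  0.10997892]
0.11 45 [ 0.43905718 -0.10618444  0.11010443] [ 0.50393305 -0.00603639  0.11990929]
```

View pics/s2.png

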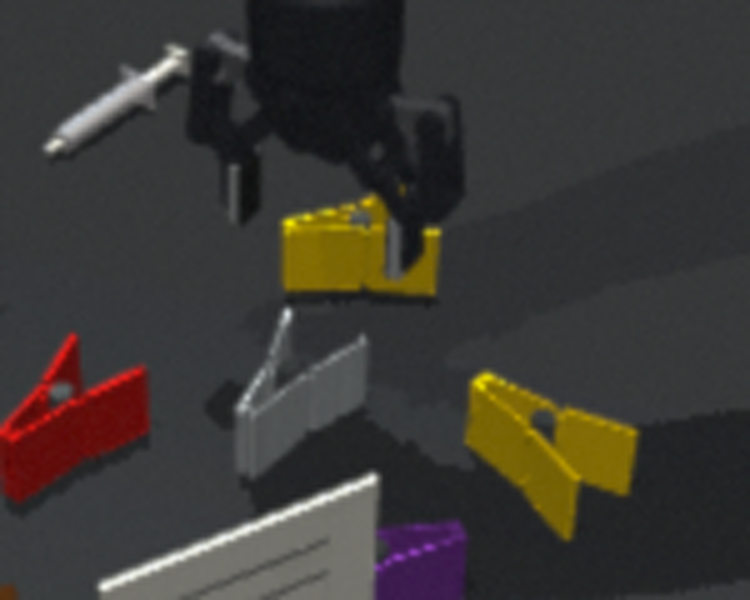

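Picture 5: the gripper is centred above the tails (tails at about (285,320) and (365,345)). The open fingertips sit 61 mm below the TCP, as expected. I'll descend, then squeeze.

>>> jog_arm([
  [[30,0,0],[0,0,0],0],
  [[55,0,0],[0,0,0],0],
  [[72,0,0],[0,0,0],0],
  [[83,0,0],[0,0,0],0],
  [[83,0,0],[0,0,0],0],
  [[83,0,0],[0,0,0],0],
  [[83,0,0],[0,0,0],0],
])

```text
time: 2.55
eef_pos: [0.4692, -0.0605, 0.0787]
eef_rot: [0.609, 0.361, 0.607, -0.361]
ft_force: [-0.2, -0.8, 0.8]
grip_width: 0.0853
```

>>> jog_arm([
  [[0,0,0],[0,0,0],0.35],
  [[0,0,0],[0,0,0],0.5],
  [[0,0,0],[0,0,0],0.6],
  [[0,0,0],[0,0,0],0.7],
  [[0,0,0],[0,0,0],0.8],
  [[0,0,0],[0,0,0],1],
  [[0,0,0],[0,0,0],1],
  [[0,0,0],[0,0,0],1],
], newtons=50)

```text
time: 3.35
eef_pos: [0.4693, -0.0605, 0.0795]
eef_rot: [0.609, 0.361, 0.607, -0.361]
ft_force: [-2.4, -1.7, 12.3]
grip_width: 0.0232
```

>>> jog_arm([
  [[0,0,0],[0,0,0],1],
  [[0,0,0],[0,0,0],1],
  [[0,0,0],[0,0,0],1],
])

```text
time: 3.65
eef_pos: [0.4694, -0.0605, 0.0795]
eef_rot: [0.609, 0.361, 0.607, -0.361]
ft_force: [-2.6, -0.9, 11.4]
grip_width: 0.0236
```

>>> jog_arm([
  [[-5,0,0],[0,0,0],1],
  [[-15,0,0],[0,0,0],1],
  [[-35,0,0],[0,0,0],1],
  [[-60,0,0],[0,0,0],1],
  [[-80,0,0],[0,0,0],1],
  [[-85,0,0],[0,0,0],1],
  [[-85,0,0],[0,0,0],1],
  [[-85,0,0],[0,0,0],1],
])

```text
time: 4.45
eef_pos: [0.4678, -0.0601, 0.1619]
eef_rot: [0.608, 0.361, 0.609, -0.361]
ft_force: [0.8, -0.4, -1.1]
grip_width: 0.0233
```

```bash
python3 - <<'E'
from h import *
s=ctrl.read_state(); print(s['time'],s['eef_pos'],s['ft_force'],s['grip_width'])
im,d,i=grab('scene'); W=world(d,i); im2,d2,i2=grab('top'); W2=world(d2,i2)
np.savez('lift.npz',im=im,W=W,im2=im2,W2=W2)
a=cv2.resize(im[90:240,260:400],None,fx=4,fy=4,interpolation=cv2.INTER_CUBIC)[:600,:400] if 0 else cv2.resize(im[100:220,280:380],None,fx=4.9,fy=4.9,interpolation=cv2.INTER_CUBIC)
b=cv2.resize(im2[150:270,305:365],None,fx=4.9,fy=4.9,interpolation=cv2.INTER_CUBIC)
save('l.png',np.hstack([a[:588],b[:588]])[:, :800])
E
```

```text
4.45 [ 0.46777471 -0.06013094  0.16192579] [ 0.78529798 -0.36401696 -1.07502968] 0.023338477652309803
```

View pics/l.png

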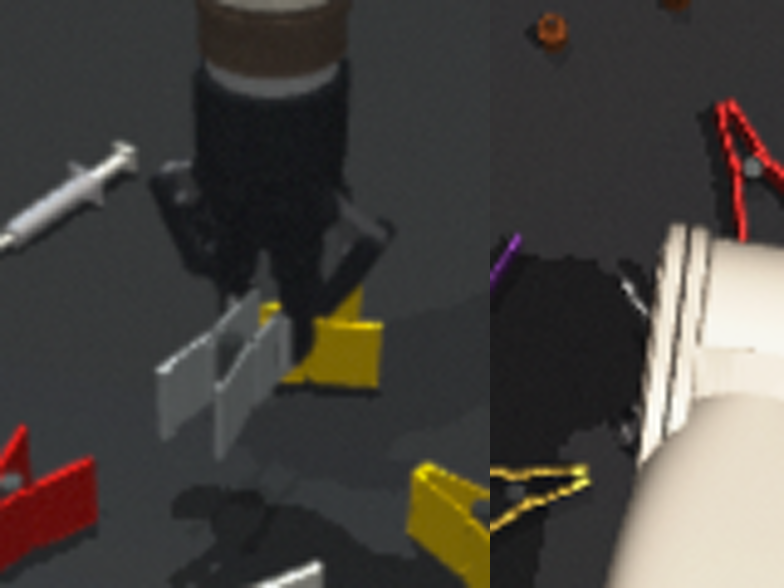

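Picture 6: the clip is lifted and held open and clear; the left jaw front edge is at about (160,400) and the right at (218,420) in the crop. I'll measure tips and level from depth.

```bash
cat >> h.py <<'E'
def clip_pts(im,W,tcp,yaw):
    """steel-grey points in clip-like frame about grip point (x ahead, y left, z rel. to TCP-54mm), mm"""
    a=im.astype(int); m=(a.max(-1)-a.min(-1)<28)&(a.mean(-1)>75)
    g=tcp-[0,0,.053]; Q=(W-g)@R.from_euler('z',yaw).as_matrix()
    m&=(Q[...,0]>.015)&(Q[...,0]<.1)&(abs(Q[...,1])<.035)&(abs(Q[...,2])<.045)
    return Q[m]*1e3
def report(q):
    print(len(q))
    for s in(1,-1):
        p=q[q[:,1]*s>4]; 
        if len(p)<10: continue
        print('side',s,len(p),'xmax',np.percentile(p[:,0],[90,97,99]),'z',np.percentile(p[:,2],[1,5,95,99]))
        for lo in range(20,90,10):
            k=p[(p[:,0]>lo)&(p[:,0]<lo+10)]
            if len(k)>4: print('  x',lo,len(k),'y',np.percentile(k[:,1],[5,50,95]).round(1),'z',np.percentile(k[:,2],[2,98]).round(1))
E
python3 - <<'E'
from h import *
D=np.load('lift.npz'); s=ctrl.read_state(); report(clip_pts(D['im'],D['W'],s['eef_pos'],.5))
E
```

```text
363
side 1 171 xmax [81.39610303 83.29167071 83.7163479 ] z [-25.12646117 -19.83742645  16.0655901   16.92330084]
  x 20 28 y [10.6 12.6 13.5] z [-24.5  17.6]
  x 30 30 y [11.  12.3 13.6] z [-22.   15.6]
  x 40 21 y [ 6.8 12.5 14.3] z [-16.9  16.2]
  x 50 17 y [12.8 14.  15.5] z [-16.9  17. ]
  x 60 22 y [14.5 16.2 17.2] z [-18.7  15.1]
  x 70 18 y [15.  17.9 19.4] z [-22.8  16.1]
  x 80 26 y [15.6 17.6 19.8] z [-25.2  15. ]
side -1 190 xmax [81.88093204 83.5514262  84.14771741] z [-25.77891939 -23.78819921  15.68111756  17.23862588]
  x 20 7 y [-12.8  -9.7  -8. ] z [ 8.1 15. ]
  x 30 7 y [-13. -11.  -9.] z [10.4 17. ]
  x 40 34 y [-12.3  -9.7  -6.6] z [-23.6  14.8]
  x 50 35 y [-13.1 -11.6 -10. ] z [-24.9  17.4]
  x 60 41 y [-14.8 -13.3 -11.1] z [-24.6  15.8]
  x 70 28 y [-16.2 -13.6 -12. ] z [-26.1  16.2]
  x 80 32 y [-18.4 -14.9 -12.5] z [-24.2  16.9]
```

```bash
python3 - <<'E'
from h import *
print(plan(np.array([.472,.182,.158]),-.017,1), plan(np.array([.472,.182,.158]),.5,1))
E
```

```text
(array([   3.58533107,  119.94582447, -210.33813142]), array([ 0.51682873, -0.00097382,  0.0024688 ])) (array([   3.58533107,  119.94582447, -210.33813142]), array([-0.00017097, -0.00155512,  0.00211412]))
```

>>> jog_arm([
  [[0,12,-20],[0.07,0,0],1],
  [[1,27,-48],[0.15,0,0],1],
  [[1,44,-78],[0.23,0,0],1],
  [[2,61,-108],[0.31,0,0],1],
  [[2,78,-138],[0.39,0,0],1],
  [[3,95,-168],[0.46,0,0],1],
  [[3,110,-194],[0.517,0,0],1],
  [[3,120,-210],[0.517,0,0],1],
])

```text
time: 5.35
eef_pos: [0.4807, 0.0356, 0.1587]
eef_rot: [0.501, 0.496, 0.525, -0.477]
ft_force: [-0.5, -0.6, -0.6]
grip_width: 0.0232
```

>>> jog_arm([
  [[0,0,0],[0,0,0],1],
  [[0,0,0],[0,0,0],1],
  [[0,0,0],[0,0,0],1],
  [[0,0,0],[0,0,0],1],
])

```text
time: 5.75
eef_pos: [0.4809, 0.0379, 0.1597]
eef_rot: [0.502, 0.495, 0.526, -0.475]
ft_force: [0.1, 0.1, -0.2]
grip_width: 0.0237
```

```bash
cat > look.py <<'E'
import sys
from h import *
s=ctrl.read_state(); print(s['time'],s['eef_pos'],s['ft_force'],s['grip_width'])
im,d,i=grab('scene'); W=world(d,i); im2,d2,i2=grab('top'); W2=world(d2,i2)
report(clip_pts(im,W,s['eef_pos'],-.017))
for n,w in(('scene',W),('top',W2)):
    m=(w[...,2]>.13)&(w[...,2]<.186)&(w[...,0]>.58)&(w[...,0]<.73)&(abs(w[...,1]-.18)<.02)
    p=w[m]; k=np.polyfit(p[:,0]-.6,p[:,1],1); print(n,'card',len(p),'xmin',np.percentile(p[:,0],[0,1,3]),'yaw,y@.6',k)
    print(' in tool frame', [(p[:,0].min()-s['eef_pos'][0])*1e3,(k[1]-s['eef_pos'][1])*1e3])
print('plan',plan(np.array([.532,.182,.158]),-.017,1))
a=cv2.resize(im[170:310,270:370],None,fx=4,fy=4,interpolation=cv2.INTER_CUBIC)
b=cv2.resize(im2[120:260,240:335],None,fx=4,fy=4,interpolation=cv2.INTER_CUBIC)
save(sys.argv[1],np.hstack([a,b]))
E
python3 look.py so.png
```

```text
5.75 [0.48090418 0.03787064 0.15968103] [ 0.13366866  0.14553711 -0.16466411] 0.023745298364939812
564
side 1 338 xmax [75.85627684 80.29633942 80.993468  ] z [-25.18406733 -23.58418448  16.24452185  17.77043172]
  x 20 56 y [15.9 17.9 19.9] z [-23.8  18.1]
  x 30 49 y [14.6 17.9 20. ] z [-23.7  16.4]
  x 40 48 y [18.1 20.  21.7] z [-24.6  17.7]
  x 50 48 y [19.9 22.6 24.4] z [-24.5  16.2]
  x 60 48 y [23.3 24.8 26.4] z [-24.8  16.3]
  x 70 52 y [24.7 27.1 29.7] z [-24.2  17.5]
  x 80 15 y [25.7 26.9 30.1] z [-25.9  14.7]
side -1 142 xmax [81.12456808 83.30891642 83.43402794] z [-26.26003026 -19.87359836  15.85703958  16.22510454]
  x 20 16 y [-7.4 -5.3 -4.2] z [ 0.5 16.3]
  x 30 6 y [-6.8 -5.6 -4.1] z [10.2 16.1]
  x 40 6 y [-5.4 -5.  -4.7] z [ 9.8 15.7]
  x 50 23 y [-7.3 -5.2 -4.2] z [-7.1 15.1]
  x 60 39 y [-7.5 -5.4 -4.2] z [-26.  16.]
  x 70 26 y [-8.1 -5.7 -4.3] z [-26.2  15.2]
  x 80 17 y [-6.8 -5.4 -4.3] z [-23.6  15.2]
scene card 1089 xmin [0.59529016 0.59689946 0.59987501] yaw,y@.6 [-0.01595257  0.18377313]
 in tool frame [np.float64(114.38597861800682), np.float64(145.90248904721153)]
top card 119 xmin [0.59352941 0.59375563 0.59500023] yaw,y@.6 [-0.0169551   0.17816929]
 in tool frame [np.float64(112.62522668232722), np.float64(140.2986447297625)]
plan (array([   7.90832879,   59.41351932, -140.59615668]), array([ 0.07542091, -0.04435818,  0.00322347]))
```

View pics/so.png

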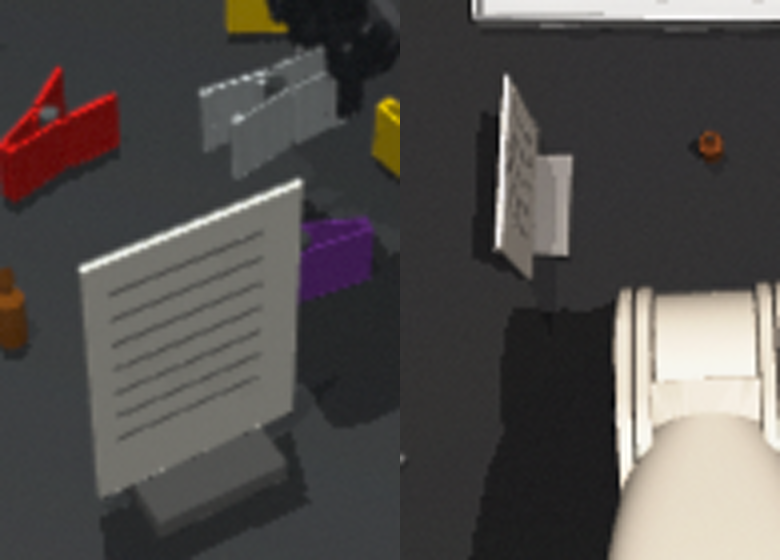

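Picture 7: the clip is open and clear behind the tall card, but the move was rate-limited part way. I'll continue to the stand-off.

>>> jog_arm([
  [[1,8,-18],[0.01,-0.006,0],1],
  [[2,15,-36],[0.02,-0.012,0],1],
  [[3,23,-54],[0.03,-0.018,0.001],1],
  [[4,30,-71],[0.04,-0.024,0.002],1],
  [[5,37,-88],[0.05,-0.03,0.002],1],
  [[5,37,-106],[0.06,-0.036,0.002],1],
  [[6,20,-124],[0.07,-0.042,0.003],1],
  [[7,5,-141],[0.075,-0.044,0.003],1],
])

```text
time: 6.65
eef_pos: [0.5016, 0.0362, 0.1587]
eef_rot: [0.502, 0.496, 0.524, -0.477]
ft_force: [0.5, 0.0, -0.8]
grip_width: 0.0237
```

>>> jog_arm([
  [[0,0,0],[0,0,0],1],
  [[0,0,0],[0,0,0],1],
  [[0,0,0],[0,0,0],1],
])

```text
time: 6.95
eef_pos: [0.5024, 0.0369, 0.1592]
eef_rot: [0.503, 0.496, 0.524, -0.476]
ft_force: [-0.9, 0.1, -0.8]
grip_width: 0.0233
```

```bash
python3 - <<'E'
from h import *
s=ctrl.read_state(); print(s['time'],s['eef_pos'],s['joint_pos'],plan(np.array([.472,.182,.158]),-.017,1))
E
```

```text
6.95 [0.50235999 0.03687362 0.15918398] [ 0.05426638  0.3608491  -0.22864341  0.98231672  0.04146474  3.14059046] (array([   7.28098172,  -22.29575506, -146.40588268]), array([ 0.07223721, -0.04141258,  0.00246911]))
```

Joint 6 is at its limit (3.14), so that turn could not finish. I'll unwind joint 6 by nearly a full turn here in the clear; the clip's underside is about 78 mm up and nothing tall is near.

>>> jog_arm([
  [[0,0,0],[-0.14,0,0],1],
  [[0,0,0],[-0.28,0,0],1],
  [[0,0,0],[-0.42,0,0],1],
  [[0,0,0],[-0.56,0,0],1],
  [[0,0,0],[-0.7,0,0],1],
  [[0,0,0],[-0.84,0,0],1],
  [[0,0,0],[-0.98,0,0],1],
  [[0,0,0],[-1.12,0,0],1],
])

```text
time: 7.75
eef_pos: [0.5026, 0.0372, 0.159]
eef_rot: [0.69, 0.151, 0.698, -0.123]
ft_force: [0.2, -0.3, -0.5]
grip_width: 0.0233
```

```bash
python3 - <<'E'
from h import *
s=ctrl.read_state(); print(s['time'],s['eef_pos'],s['joint_pos'],s['grip_width'])
q=s['eef_rot']; print(R.from_quat([q[1],q[2],q[3],q[0]]).as_matrix()[:,0])
E
```

```text
7.75 [0.50256436 0.0371512  0.15897014] [ 0.05482663  0.36165487 -0.22805838  0.98239911  0.04139455  2.01484132] 0.023281973946154517
[-0.00358067  0.04124849 -0.9991425 ]
```

>>> jog_arm([
  [[0,0,0],[-0.14,0,0],1],
  [[0,0,0],[-0.28,0,0],1],
  [[0,0,0],[-0.42,0,0],1],
  [[0,0,0],[-0.56,0,0],1],
  [[0,0,0],[-0.7,0,0],1],
  [[0,0,0],[-0.84,0,0],1],
  [[0,0,0],[-0.98,0,0],1],
  [[0,0,0],[-1.12,0,0],1],
])

```text
time: 8.55
eef_pos: [0.5026, 0.0371, 0.159]
eef_rot: [0.664, -0.239, 0.656, 0.267]
ft_force: [0.6, 0.3, -0.7]
grip_width: 0.0235
```

>>> jog_arm([
  [[0,0,0],[-0.14,0,0],1],
  [[0,0,0],[-0.28,0,0],1],
  [[0,0,0],[-0.42,0,0],1],
  [[0,0,0],[-0.56,0,0],1],
  [[0,0,0],[-0.7,0,0],1],
  [[0,0,0],[-0.84,0,0],1],
  [[0,0,0],[-0.98,0,0],1],
  [[0,0,0],[-1.12,0,0],1],
])

```text
time: 9.35
eef_pos: [0.5026, 0.0372, 0.159]
eef_rot: [0.436, -0.555, 0.414, 0.575]
ft_force: [-0.3, -0.0, -0.7]
grip_width: 0.0231
```

>>> jog_arm([
  [[0,0,0],[-0.14,0,0],1],
  [[0,0,0],[-0.28,0,0],1],
  [[0,0,0],[-0.42,0,0],1],
  [[0,0,0],[-0.56,0,0],1],
  [[0,0,0],[-0.7,0,0],1],
  [[0,0,0],[-0.84,0,0],1],
  [[0,0,0],[-0.98,0,0],1],
  [[0,0,0],[-1.12,0,0],1],
])

```text
time: 10.15
eef_pos: [0.5026, 0.0372, 0.159]
eef_rot: [0.075, -0.702, 0.046, 0.707]
ft_force: [-0.8, -0.4, -0.4]
grip_width: 0.0233
```

>>> jog_arm([
  [[0,0,0],[-0.14,0,0],1],
  [[0,0,0],[-0.28,0,0],1],
  [[0,0,0],[-0.42,0,0],1],
  [[0,0,0],[-0.56,0,0],1],
  [[0,0,0],[-0.7,0,0],1],
  [[0,0,0],[-0.84,0,0],1],
  [[0,0,0],[-0.98,0,0],1],
  [[0,0,0],[-1.12,0,0],1],
])

```text
time: 10.95
eef_pos: [0.5026, 0.0372, 0.159]
eef_rot: [0.309, 0.634, 0.337, -0.623]
ft_force: [-0.2, 0.3, -1.0]
grip_width: 0.0235
```

```bash
python3 - <<'E'
from h import *
s=ctrl.read_state(); print(s['time'],s['eef_pos'],s['joint_pos'],s['grip_width'],plan(np.array([.472,.182,.158]),-.017,1))
E
```

```text
10.95 [0.50257452 0.03716415 0.15900152] [ 0.05479183  0.36161778 -0.22802365  0.98243336  0.04152418 -2.46517849] 0.023480581090503938 (array([   7.10246984, -109.09420931,  -99.80598962]), array([-0.60456084, -0.03877294,  0.01661631]))
```

>>> jog_arm([
  [[1,-18,-8],[-0.12,-0.008,0.003],1],
  [[2,-34,-20],[-0.24,-0.016,0.007],1],
  [[3,-48,-34],[-0.36,-0.023,0.01],1],
  [[4,-62,-48],[-0.48,-0.031,0.013],1],
  [[5,-76,-63],[-0.605,-0.039,0.017],1],
  [[6,-90,-78],[-0.605,-0.039,0.017],1],
  [[7,-102,-92],[-0.605,-0.039,0.017],1],
  [[7,-109,-100],[-0.605,-0.039,0.017],1],
])

```text
time: 11.75
eef_pos: [0.4728, 0.1836, 0.1581]
eef_rot: [-0.495, -0.505, -0.495, 0.505]
ft_force: [-0.2, -0.2, -0.3]
grip_width: 0.0234
```

>>> jog_arm([
  [[0,0,0],[0,0,0],1],
  [[0,0,0],[0,0,0],1],
  [[0,0,0],[0,0,0],1],
])

```text
time: 12.05
eef_pos: [0.4728, 0.1813, 0.1579]
eef_rot: [-0.494, -0.505, -0.494, 0.506]
ft_force: [0.3, -0.1, -0.7]
grip_width: 0.0233
```

```bash
python3 look.py so2.png; python3 - <<'E'
from h import *
print(ctrl.read_state()['joint_pos'],plan(np.array([.472,.182,.158]),-.017,1))
E
```

```text
12.05 [0.47282175 0.18132328 0.157932  ] [ 0.29030411 -0.09752207 -0.67951557] 0.0232504724732664
653
side 1 363 xmax [78.37179257 82.0588291  82.65725431] z [-26.25655322 -23.76213056  16.09688788  16.86796281]
  x 20 54 y [10.9 13.3 14.8] z [-24.4  16.3]
  x 30 56 y [10.9 12.7 14.4] z [-25.2  15.7]
  x 40 48 y [10.6 13.7 14.9] z [-26.7  15.3]
  x 50 48 y [13.9 15.3 16.6] z [-25.5  16.8]
  x 60 50 y [15.5 16.8 18. ] z [-25.9  16.9]
  x 70 52 y [15.8 18.4 19.7] z [-23.   16.2]
  x 80 28 y [15.7 18.2 19.8] z [-24.2  16.1]
side -1 282 xmax [80.29090115 82.57623059 83.12856402] z [-25.23900128 -20.87506393  15.87869585  16.89287432]
  x 20 23 y [-9.8 -8.4 -6.7] z [-7.7 16.8]
  x 30 11 y [-11.4  -9.2  -4.8] z [10.8 16.6]
  x 40 38 y [-10.9  -8.5  -5.8] z [-12.1  16.7]
  x 50 52 y [-12.9 -10.9  -9.1] z [-16.2  15.8]
  x 60 60 y [-14.3 -12.9 -10.9] z [-26.2  16.1]
  x 70 50 y [-15.7 -13.  -10.8] z [-24.5  15. ]
  x 80 30 y [-16.  -13.4 -11.4] z [-25.3  16.4]
scene card 1096 xmin [0.59495517 0.59738701 0.60013902] yaw,y@.6 [-0.01730207  0.18384107]
 in tool frame [np.float64(122.13341584599097), np.float64(2.5177907112300115)]
top card 122 xmin [0.59296433 0.59353778 0.59485322] yaw,y@.6 [-0.01956358  0.1782539 ]
 in tool frame [np.float64(120.14257253202948), np.float64(-3.0693797259580546)]
plan (array([-5.44709844e-02,  5.90665462e+01, -2.13760671e+00]), array([-0.00691592,  0.0007839 ,  0.00051128]))
[ 3.66294872e-01  3.66773476e-01 -2.22622883e-01  9.82169151e-01
 -5.33153085e-04 -2.75138166e+00] (array([-0.02283881, -0.9162874 , -0.70280072]), array([-0.00691592,  0.0007839 ,  0.00051128]))
```

View pics/so2.png

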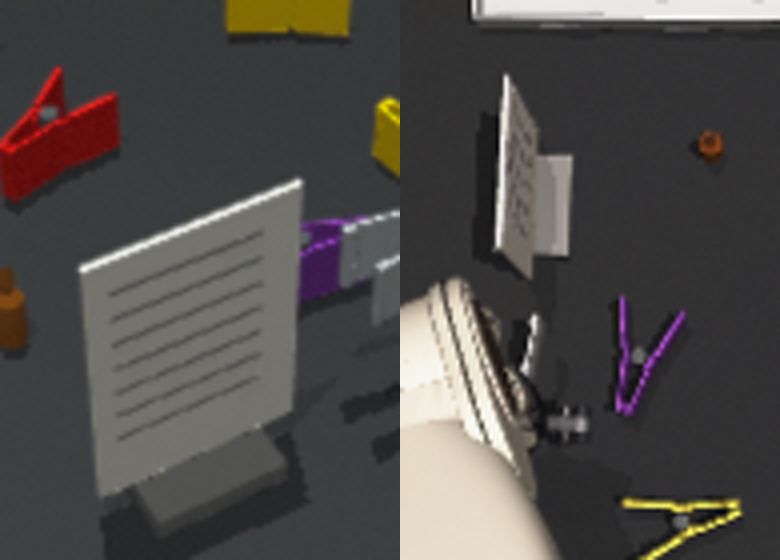

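Picture 8: level, gaping jaws square in front of the card's near edge. By depth the tip ends are 40 mm short of it and the mid-line is within about 1 mm of the board's. I'll advance 60 mm slowly.

>>> jog_arm([
  [[0,0,-2],[-0.007,0,0],1],
  [[0,10,-2],[-0.007,0,0],1],
  [[0,20,-2],[-0.007,0,0],1],
  [[0,30,-2],[-0.007,0,0],1],
  [[0,40,-2],[-0.007,0,0],1],
  [[0,50,-2],[-0.007,0,0],1],
  [[0,57,-2],[-0.007,0,0],1],
  [[0,60,-2],[-0.007,0,0],1],
])

```text
time: 12.95
eef_pos: [0.5338, 0.1827, 0.1578]
eef_rot: [-0.496, -0.504, -0.496, 0.504]
ft_force: [0.2, -0.4, -0.0]
grip_width: 0.0235
```

>>> jog_arm([
  [[0,0,0],[0,0,0],1],
  [[0,0,0],[0,0,0],1],
  [[0,0,0],[0,0,0],1],
])

```text
time: 13.25
eef_pos: [0.5324, 0.1827, 0.1579]
eef_rot: [-0.496, -0.503, -0.496, 0.504]
ft_force: [0.1, -0.9, -0.1]
grip_width: 0.0233
```

```bash
sed -i 's/170:310,270:370/170:310,270:390/;s/240:335/245:320/' look.py; python3 look.py fin.png
```

```text
13.25 [0.53239233 0.18271633 0.1579208 ] [ 0.05465092 -0.9029393  -0.1204252 ] 0.023303460705039924
910
side 1 396 xmax [79.0514381  82.25849193 83.02115922] z [-26.06980283 -24.12343956  15.88828606  16.89871118]
  x 20 63 y [10.7 13.6 14.9] z [-25.3  15.9]
  x 30 54 y [11.1 13.4 14.6] z [-24.1  15.4]
  x 40 55 y [ 9.9 14.  15.2] z [-25.2  16.5]
  x 50 55 y [14.1 15.8 17.2] z [-25.6  16. ]
  x 60 53 y [16.  17.4 19.5] z [-26.3  16.2]
  x 70 59 y [17.5 19.  20.5] z [-24.7  17.4]
  x 80 31 y [16.2 18.7 21.2] z [-25.6  15.9]
side -1 118 xmax [52.23702067 53.5960897  54.63979571] z [-16.43176571 -11.83898718  16.13162004  16.92886571]
  x 20 27 y [-9.9 -8.7 -7.4] z [-8.9 17. ]
  x 30 12 y [-11.   -9.   -6.4] z [ 9.7 15.1]
  x 40 37 y [-10.7  -8.1  -5.6] z [-11.6  16.6]
  x 50 25 y [-11.7 -10.1  -8.8] z [-16.7  15.1]
scene card 1094 xmin [0.59560769 0.59746854 0.60018054] yaw,y@.6 [-0.01677043  0.1838434 ]
 in tool frame [np.float64(63.215358115632945), np.float64(1.1270730438406595)]
top card 121 xmin [0.59331532 0.59376256 0.59656854] yaw,y@.6 [-0.01537993  0.17804413]
 in tool frame [np.float64(60.922994935515895), np.float64(-4.672198733693844)]
plan (array([ 0.0500986 , -0.46667012,  0.76098142]), array([0.00159973, 0.00057796, 0.00059628]))
```

View pics/fin.png

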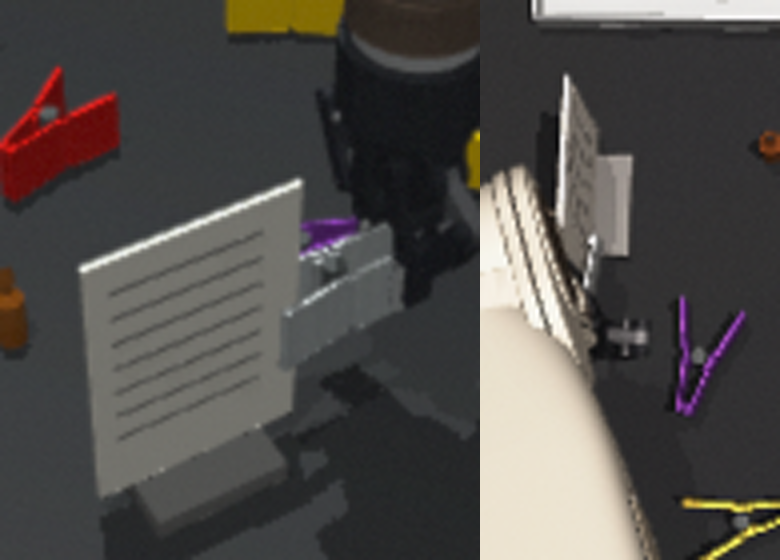

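```bash
python3 -c "
from cell import ctrl
print(ctrl.close_job()); s=ctrl.read_state(); print(s['time'],s['eef_pos'],s['ft_force'],s['grip_width'])"
```

```text
the job is handed in; nothing more can be done
None
the job is handed in; nothing more can be done
```

I handed the job in at about 13.4 s, with the steel clip held level and squeezed open around the taller card's near edge.

- **How it went:** I gripped the clip by its tails at 50 N, squeezed it open on the bench clear of the cards, lifted it and brought it to the card. Joint 6 reached its range limit on the way, so I stopped and unwound it by almost a full turn in free space before the final approach.
- **Tip depth:** the tips are about 19–20 mm in past the edge.
- **Height and level:** the clip's mid-height is about 100 mm above the bench, and its rims read level along its length.
- **Clearance:** the left jaw stands about 12 mm off its face of the card. The right jaw's tip is hidden behind the card in the last picture. Its clearance, also about 12 mm, is inferred from the measurement just before the final advance.
- **Disturbance:** the card's fitted position and angle stayed the same to about 1 mm. The wrist force stayed under 1 N during the approach, and the grip opening held steady.
- **Disagreements:**
  - The two cameras differ by about 2 mm on positions, so I placed the clip relative to the card in one camera.
  - The gripper read 23.3 mm where 26 mm was expected at the stop, though the measured jaw gap matched fully open.
  - The clip sits about 5 mm farther forward in the pads than nominal; I allowed for that.
- **Not measured:** I only looked at the other items in the pictures. Those I could see looked undisturbed.

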